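Set up and take a record photograph

ROBOT

A 6-joint arm with a two-finger parallel gripper is mounted at the origin on a cart in front of the work surface, level with it; the furniture and walls round the work are solid. World frame = base frame: x ahead of the robot, y to its left, z up, the work surface at z = 0. Lengths are in mm, angles in rad, forces in N, time in s.
With the tool pointing down it reaches from about 275 to 825 mm from the base axis. Payload 4.9 kg.
Tool frame: the origin (TCP) lies at the very end of the fingers, on their centre line; the grasp point (between the pads) lies 19 mm behind it; z points along the fingers, y is the direction in which the jaws open and shut (so a half turn about z gives the same grasp; the last joint's range is limited). The gripper opens to 85 mm and grips with 20 to 120 N. Pads are 22 mm wide; open, the fingers measure 114 mm over their backs; the gripper's body (76 mm by 85 mm) begins 54 mm behind the grasp point. The pads swing forward as they close: fully open they stand 13 mm farther back than shut.
Start: joints at [-1.43, 0.326, -0.193, 1.052, 0, 1.437], TCP at [149.256, -529.378, 231.281] pointing down, gripper open.
Joint ranges: [-2.65, 2.65], [-0.97, 1.79], [-1.3, 1.35], [-1.93, 2.1], [-1.47, 1.37], [-3.14, 3.14]. Speed limits (rad/s): [2.57, 2.57, 3.14, 3.14, 3.14, 3.14].

INTERFACE

Orientations are given as [roll, pitch, yaw] about the fixed x, y, z axes, in that order (R = Rz(yaw) Ry(pitch) Rx(roll)).
In Python, from bench import bot, solve_ik, imaging gives the robot as it stands. Calls block until the motion is done:
- bot.move_ptp(position, orientation): joint-space move of the TCP to a pose.
- bot.movel(position, rot=None, max_speed=150, threshold=None): straight line of the TCP; rot=None keeps the orientation; max_speed is the mean speed in mm/s. With threshold (N) it stops when the force on the tool has changed by that much, and returns True; else False.
- bot.move_j(angles): joint-space move.
- bot.grip(opening, effort=None): opening from 0.0 (shut) to 1.0 (fully open); effort is the grip in N (None keeps the last); returns when the fingers have stopped.
- bot.dwell(seconds).
- solve_ik(position, orientation): joint angles nearest the present ones, or None.
- bot.get_state(): the state.
- imaging.capture(name): name is "scene" or "side" or "wrist"; returns the picture (384x512x3 uint8, blue, green, red); there is no depth.
- imaging.camera_model(name): a dict with "K" (3x3 intrinsics, pixels), "position" and "rotation" of the camera in the world. Camera axes: x right, y up, looking along -z (the intrinsics and any distortion apply to the point x, -y, -z); pixel columns grow to the right and rows downward; lengths in mm; the calibration is good to about 2 mm. A picture is of the moment at which its call begins: read the wrist's pose just before it. camera_model takes no time and is no camera call; for the wrist camera it gives the pose at the moment of the call.
A pose or a line that the arm cannot do raises bot.IKError and nothing moves.
- bot.sign_off(): hands the job in, once; it reports no verdict.
The state is a dict: "t": time; "qpos": joint angles; "joint_velocities": joint speeds; "effort": joint torques, N m; "tcp_pos": TCP position; "orientation": TCP orientation; "contact_force": force on the tool from outside, world axes, zero at the start; "wrist_torque": the same for the moment, N m; "opening": opening from 0.0 (shut) to 1.0 (fully open).
Only numpy, scipy, OpenCV 4.12 (cv2) and the standard library are available. Lean on these libraries where they do the work, as an engineer would, in place of code of your own. Each camera call takes 0.05 s, during which the arm holds its last target.

TASK

Set up the record photograph: stand the sample bottle upright in the middle of the round plinth, and lay the flat photo scale, face up, centred along the narrow sloped rail of the scale rest, lying flat on the slope above its two stop pins. Once both have been let go and stand still, press the plunger of the shutter release fully down to its stop and let it spring back. Do not tip the sample bottle over, and leave the foam block, tweezers, dropper bottle and hand lens where they are.

Things in the scene. Friction and masses are not known exactly. Their poses are not given: they have to be found in the camera images.
- sample_bottle: White plastic powder bottle with a brown lower part (powder) and a narrower neck and cap, 37 mm diameter, 78 mm tall, about 90 g, standing on the table. Origin: centre of its underside; z up along its axis. The body below the shoulder is a plain cylinder, good to grip.
- scale_bar: Flat black and white photo scale, a rigid bar 20 mm wide, 100 mm long, 8 mm thick, about 60 g, lying face up on the table. Origin: centre of its underside; z points out of its face. Its own x, y axes are 6 degrees askew to the bar: take the bar's direction from scale_mid.
- scale_mid (a point): Centre of the photo scale's underside, axes square with the bar: x across its 20 mm width, y along its 100 mm length, z out of its face.
- scale_rest: Fixed grey stand: foot 80 (own x) x 108 (own y) x 10 mm, two posts at y = -34, +34 mm, carrying a narrow aluminium rail 96 mm long (along own y), 16 mm wide, 6 mm thick, sloped 25 degrees (0.436 rad): it rises toward own +x (away from the robot). Two stop pins stand 7 mm out of the slope below its lower edge at y = -36, +36 mm. Origin: centre of the foot's underside.
- rail_mid (a point): Centre of the rail's upper, sloped face, 70 mm above the table; axes are those of scale_rest (not tilted). The inner sides of the stop pins are 12 mm down the slope from here, so a scale centred on the rail clears them by 2 mm. Fingers have free room between the pins (60 mm) and beyond the upper edge.
- plinth: Fixed round grey plinth 70 mm tall: foot 80 mm diameter, thin column, flat round top 50 mm diameter. Origin: centre of the foot's underside, z up.
- plinth_top (a point): Centre of the plinth's flat top, 70 mm above the table.
- release: Fixed remote shutter release: black round foot 72 mm diameter rising to a 36 mm tall collar, with a sprung steel plunger standing out of the middle. Origin: centre of its underside.
- plunger_top (a point): Top centre of the plunger's domed steel head (30 mm diameter), 60 mm above the table when up; moves down with it.
- plunger (a joint): Travel of the plunger in m: 0 = up, 0.012 = fully down at its stop. A spring pushes it back; it takes about 2 N to start it and 6 N to hold it fully down.
- foam_block: Black foam block, 44 x 79 x 16 mm, loose on the table; leave alone.
- tweezers: Steel tweezers, 126 x 24 x 8 mm, loose on the table; leave alone.
- dropper_bottle: Brown dropper bottle with black pipette cap, 33 mm diameter, 102 mm tall, loose; leave alone.
- loupe: Black hand lens with a handle, 122 x 66 x 10 mm, loose on the table; leave alone.
There are look-alikes about, which are no part of the job. What is shaped like the scale_bar but blue, brown or pink is not meant.

How it is judged (in metres and radians):
On the way, in this order (a step that is already met when the one before it is completed fails the run):
1. the sample bottle stands on the plinth and the photo scale lies on the sloped rail, both let go (distance between scale_mid and rail_mid below 0.022 m and y of scale_mid in the frame of rail_mid between -0.018 and 0.018 m and angle between scale_mid's own z axis and vertical between 0.34 and 0.53 rad and angle between the y axis of scale_mid and the y axis of scale_rest, either way round below 0.15 rad and contact force between scale_bar and scale_rest above 0.05 N and contact force between each of scale_bar, sample_bottle and the fingers below 0.05 N and horizontal distance between sample_bottle and plinth_top below 0.014 m and z of sample_bottle in the frame of plinth_top between -0.004 and 0.004 m and angle between sample_bottle's own z axis and vertical below 0.08 rad and contact force between sample_bottle and plinth above 0.05 N and linear speed of each of scale_bar, sample_bottle below 0.02 m/s), for 0.3 s.
2. the plunger is pressed fully down while both are in place (value of joint plunger above 0.0105 m and distance between scale_mid and rail_mid below 0.022 m and y of scale_mid in the frame of rail_mid between -0.018 and 0.018 m and angle between scale_mid's own z axis and vertical between 0.34 and 0.53 rad and angle between the y axis of scale_mid and the y axis of scale_rest, either way round below 0.15 rad and contact force between scale_bar and scale_rest above 0.05 N and contact force between each of scale_bar, sample_bottle and the fingers below 0.05 N and horizontal distance between sample_bottle and plinth_top below 0.014 m and z of sample_bottle in the frame of plinth_top between -0.004 and 0.004 m and angle between sample_bottle's own z axis and vertical below 0.08 rad and contact force between sample_bottle and plinth above 0.05 N), for 0.05 s.
At the end, for the whole second after the job is handed in: Bottle upright (0.08 rad) and still on the plinth, axes within 14 mm. Scale still, face up, flat on the sloped rail (tilt 0.34-0.53 rad), middle within 22 mm of the rail's middle (18 mm along it), length within 0.15 rad of the rail's. Plunger up again (1 mm) (distance between scale_mid and rail_mid below 0.022 m and y of scale_mid in the frame of rail_mid between -0.018 and 0.018 m and angle between scale_mid's own z axis and vertical between 0.34 and 0.53 rad and angle between the y axis of scale_mid and the y axis of scale_rest, either way round below 0.15 rad and contact force between scale_bar and scale_rest above 0.05 N and contact force between each of scale_bar, sample_bottle and the fingers below 0.05 N and horizontal distance between sample_bottle and plinth_top below 0.014 m and z of sample_bottle in the frame of plinth_top between -0.004 and 0.004 m and angle between sample_bottle's own z axis and vertical below 0.08 rad and contact force between sample_bottle and plinth above 0.05 N and value of joint plunger below 0.001 m and linear speed of each of scale_bar, sample_bottle below 0.01 m/s); the robot touches nothing.
It fails at once if the sample bottle is tipped over (more than 0.8 rad) (angle between sample_bottle's own z axis and vertical above 0.8 rad).
It fails at once if the foam block is shifted more than 30 mm (distance of foam_block from where it was at the start of the episode above 0.03 m).
It fails at once if the tweezers is shifted more than 30 mm (distance of tweezers from where it was at the start of the episode above 0.03 m).
It fails at once if the dropper bottle is shifted more than 30 mm (distance of dropper_bottle from where it was at the start of the episode above 0.03 m).
It fails at once if the hand lens is shifted more than 30 mm (distance of loupe from where it was at the start of the episode above 0.03 m).
It also fails if it takes over 64 s, if anything falls off the work surface, if the arm or the gripper's body presses on something with over 40 N, if the wrist force passes 120 N, or if a joint passes its speed limit or range.

## Working session

There is one attempt and no reset: what is moved stays moved. The work goes in short steps, each a Python script; the robot and the scene stay as the last script left them, time stands still between calls to the robot, and variables do not carry over. Pictures are saved under pics/ and viewed, and the job is handed in when it is done.

```bash
ls; mkdir -p pics; python3 - <<'E'
from bench import bot, solve_ik, imaging
import cv2
for n in ["scene","side","wrist"]:
    m=imaging.camera_model(n); print(n,m)
    cv2.imwrite(f"pics/{n}0.png",imaging.capture(n))
print(bot.get_state())
E
```

```text
pics
scene {'K': array([[443.59998516,   0.        , 254.71048671],
       [  0.        , 443.59998516, 188.9698652 ],
       [  0.        ,   0.        ,   1.        ]]), 'position': array([  11.70064411,  536.88773451, 1009.94233037]), 'rotation': array([ 0.67528657, -0.00721771, -2.3773779 ])}
side {'K': array([[387.06600555,   0.        , 249.69322524],
       [  0.        , 387.06600555, 196.0308877 ],
       [  0.        ,   0.        ,   1.        ]]), 'position': array([ 307.18433078, 1028.5964516 ,  620.54828369]), 'rotation': array([ 1.09853479, -0.0115477 , -2.9128521 ])}
wrist {'K': array([[313.58912737,   0.        , 256.57398899],
       [  0.        , 313.58912737, 193.23155463],
       [  0.        ,   0.        ,   1.        ]]), 'position': array([ 229.91050767, -506.23844078,  372.83484536]), 'rotation': array([-0.33064875,  0.00239872, -1.29709525])}
{'t': 0.15, 'qpos': array([-1.43021755e+00,  3.26806610e-01, -1.93312480e-01,  1.05198190e+00,
       -2.18264311e-05,  1.43662963e+00]), 'joint_velocities': array([ 0.00103946, -0.00273392,  0.00197743, -0.00014168, -0.00015086,
       -0.00122077]), 'effort': array([ 5.26033455e-04, -4.43704641e+01,  2.62663919e+01,  1.04940039e-02,
       -1.13902001e-04, -1.10105450e-06]), 'tcp_pos': array([ 149.1796768 , -528.95135624,  230.67957749]), 'orientation': array([-3.14029679e+00, -1.52887769e-04,  2.74745385e-01]), 'contact_force': array([-0.46770751,  0.28772874, -0.35870153]), 'wrist_torque': array([ 0.01496042,  0.00215138, -0.0240981 ]), 'opening': 1.0021487352252851}
```

View pics/scene0.png

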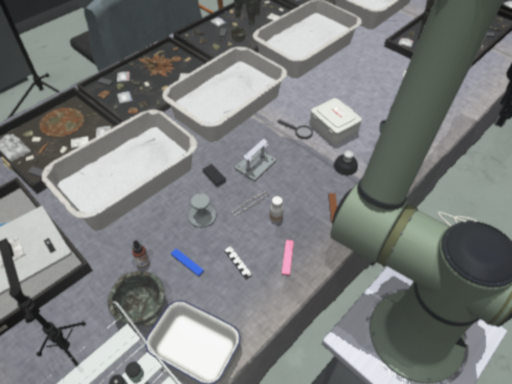

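View pics/side0.png

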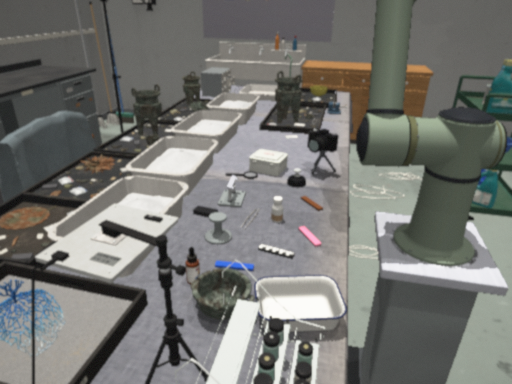

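View pics/wrist0.png

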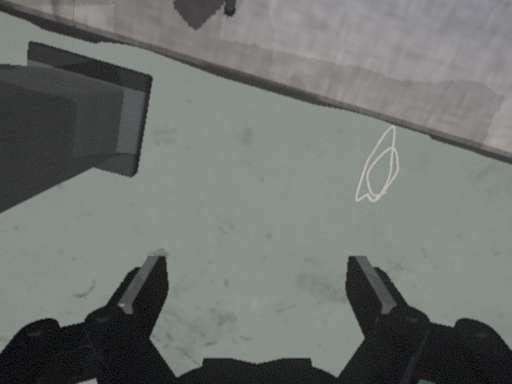

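Scene view: the sample bottle (white cap, brown lower part) is at (277,207); its look-alike is the dropper bottle at (140,255). The black/white scale is at (238,262); its look-alikes are blue (187,262), pink (288,257) and brown (333,207). Plinth is at (202,208), rest at (257,158), release at (346,162). I'll check these in close crops.

```bash
cat > h.py <<'E'
from bench import bot, solve_ik, imaging
import numpy as np, cv2
from scipy.spatial.transform import Rotation as R
def cam(n):
    m=imaging.camera_model(n); return m['K'],np.array(m['position']),R.from_euler('xyz',m['rotation']).as_matrix()
def ray(c,u,v):
    K,p,M=c; d=np.array([(u-K[0,2])/K[0,0],-(v-K[1,2])/K[1,1],-1.]); return p,M@d
def atz(c,u,v,z):
    p,d=ray(c,u,v); return p+d*(z-p[2])/d[2]
def proj(c,X):
    K,p,M=c; q=M.T@(np.array(X,float)-p); return np.array([K[0,2]+K[0,0]*q[0]/-q[2],K[1,2]+K[1,1]*-q[1]/-q[2]])
def crop(im,x0,y0,w,h,s,f):
    cv2.imwrite(f,cv2.resize(im[y0:y0+h,x0:x0+w],None,fx=s,fy=s,interpolation=cv2.INTER_CUBIC))
E
python3 - <<'E'
from h import *
a=cv2.imread('pics/scene0.png');b=cv2.imread('pics/side0.png')
crop(a,170,130,200,150,4,'pics/sc.png')
crop(b,190,160,150,112,5,'pics/sd.png')
c=cam('scene')
for n,u,v,z in [('bottle',276,220,0),('scale',238,262,8),('plinthtop',201,199,70),('rail',258,152,70),('plunger',347,154,60)]: print(n,atz(c,u,v,z))
E
```

```text
bottle [447.90274082 -13.75332868   0.        ]
scale [426.94806014 154.93840561   8.        ]
plinthtop [606.75340522 113.01981397  70.        ]
rail [ 616.20605405 -117.42125393   70.        ]
plunger [ 429.75558395 -300.57389845   60.        ]
```

View pics/sc.png

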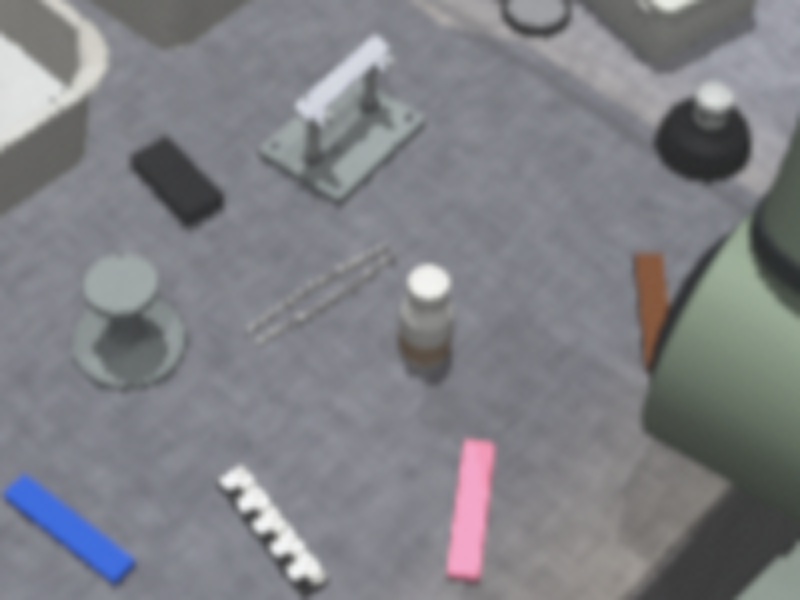

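View pics/sd.png

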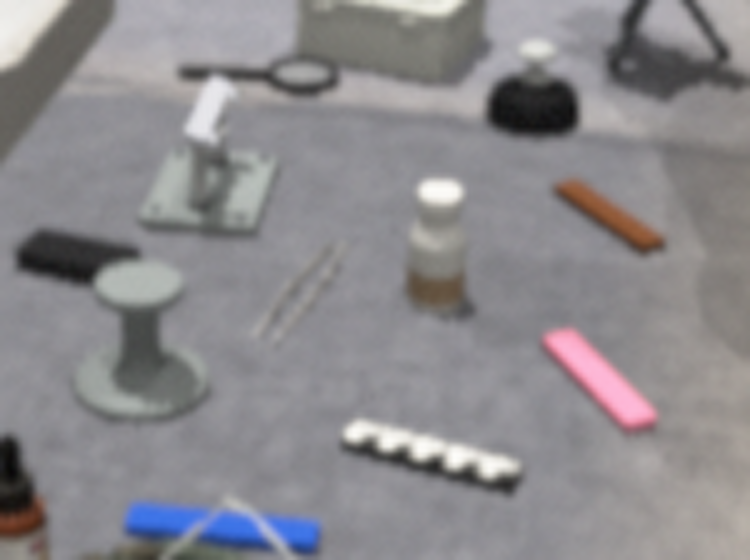

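Crops confirm it: the sample bottle has a white cap and brown powder at scene (277,207). The scale is the black/white bar at (238,262), with its white edge to the upper right. Next I'll measure from both cameras.

```bash
python3 - <<'E'
from h import *
s=cam('scene');d=cam('side')
P=lambda x,y:(170+x/4,130+y/4)
Q=lambda x,y:(190+x/5,160+y/5)
for n,p,q,z in [('bottle',P(429,276),Q(440,188),78),('plinth',P(121,285),Q(140,283),70),('plunger',P(714,95),Q(538,47),60),('rail',P(344,80),Q(211,110),70)]:
    print(n,atz(s,*p,z),atz(d,*q,z))
print('rail ends',[atz(s,*P(*u),70) for u in [(312,104),(380,52)]])
print('foot',[atz(s,*P(*u),10) for u in [(262,152),(340,196),(424,122)]])
print('foot side',[atz(d,*Q(*u),10) for u in [(140,220),(258,228),(275,160),(175,152)]])
print('scale',[atz(s,*P(*u),8) for u in [(222,480),(242,465),(325,575),(303,588)]])
c=cam('wrist');print(c[1]-bot.get_state()['tcp_pos'],c[2])
E
```

```text
bottle [457.01488594 -23.58314351  78.        ] [455.53668129 -18.63222594  78.        ]
plinth [602.57512454 119.43056716  70.        ] [603.22162366 124.15986938  70.        ]
plunger [ 427.19096465 -304.46519981   60.        ] [ 427.33972959 -296.28294915   60.        ]
rail [ 625.91696141 -119.16485624   70.        ] [ 625.88524626 -108.98292888   70.        ]
rail ends [array([625.99337911, -85.81259322,  70.        ]), array([ 626.5333978 , -158.39906486,   70.        ])]
foot [array([657.83134752, -64.34355206,  10.        ]), array([586.05186441, -73.98810319,  10.        ]), array([ 590.99119227, -171.62730236,   10.        ])]
foot side [array([660.29882182, -54.20068671,  10.        ]), array([581.51315312, -62.80390053,  10.        ]), array([ 594.56044702, -163.60091065,   10.        ]), array([ 666.61611101, -158.26133333,   10.        ])]
scale [array([475.44530277, 152.59351361,   8.        ]), array([474.21255889, 135.62232094,   8.        ]), array([379.38193014, 155.38859464,   8.        ]), array([382.98817609, 171.40559248,   8.        ])]
[ 80.73809106  22.66179773 142.25262484] [[ 0.27029584  0.91042511  0.31315535]
 [-0.96277486  0.25633206  0.08578137]
 [-0.00217425 -0.32468445  0.9458199 ]]
```

```bash
python3 - <<'E'
from h import *
bot.move_ptp([430,10,290],[np.pi,0,0])
c=cam('wrist'); im=imaging.capture('wrist')
np.savez('w1.npz',K=c[0],p=c[1],M=c[2]); cv2.imwrite('pics/w1.png',im)
print(bot.get_state()['t'],bot.get_state()['tcp_pos'],bot.get_state()['orientation'],c[1])
crop(im,0,0,512,384,1.5,'pics/w1b.png')
E
```

```text
2.3833 [430.15105492   9.37628164 289.91471912] [ 3.14147225e+00  7.61715630e-05 -1.18857319e-03] [514.00083204   9.44729326 432.158121  ]
```

View pics/w1b.png

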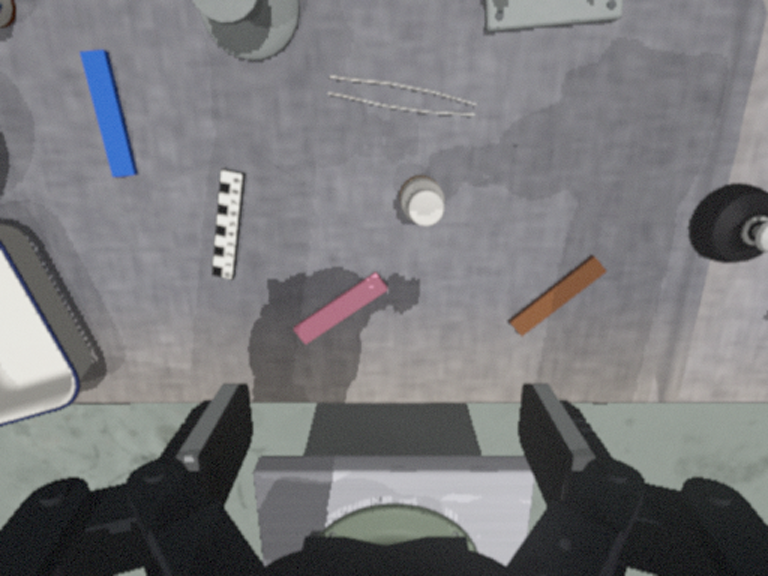

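Wrist view: scale at about (228,224)/1.5, bottle cap at (426,207)/1.5, plinth and rest cut off at the top. I'll take one more shot farther forward.

```bash
python3 - <<'E'
from h import *
bot.movel([530,10,270],max_speed=250)
c=cam('wrist'); im=imaging.capture('wrist')
np.savez('w2.npz',K=c[0],p=c[1],M=c[2]); cv2.imwrite('pics/w2.png',im)
print(bot.get_state()['t'],bot.get_state()['tcp_pos'],bot.get_state()['orientation'],c[1])
crop(im,0,0,512,384,1.5,'pics/w2b.png')
crop(im,110,20,130,100,6,'pics/w2p.png')
crop(im,290,10,130,100,6,'pics/w2r.png')
a=cv2.imread('pics/w1.png'); crop(a,130,100,60,95,6,'pics/w1s.png');crop(a,255,105,60,60,6,'pics/w1o.png')
E
```

```text
2.9917 [529.32257083   9.71047136 269.62579038] [-3.14146313e+00  1.55022985e-03 -5.68231041e-04] [613.9101504    9.56830466 411.25399291]
```

View pics/w2b.png

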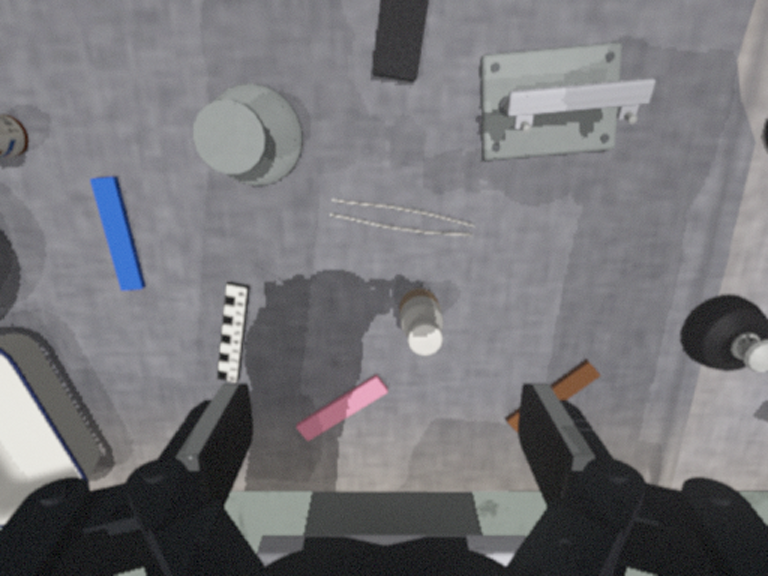

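View pics/w1s.png

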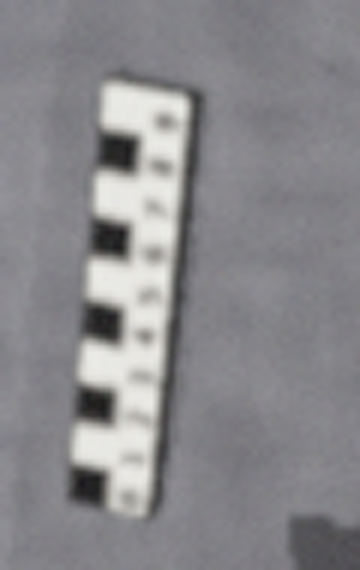

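View pics/w1o.png

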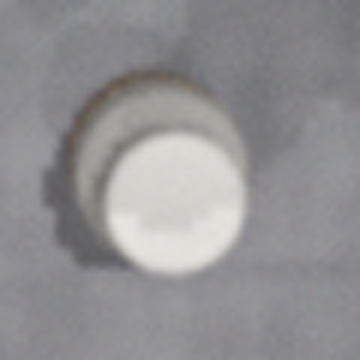

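```bash
python3 - <<'E'
from h import *
z=np.load('w1.npz'); c=(z['K'],z['p'],z['M'])
pts=[atz(c,130+u/6,100+v/6,8)[:2] for u,v in [(102,80),(190,92),(152,517),(70,500)]]
print(np.round(pts,1)); print('ctr',np.mean(pts,0))
d=(pts[0]+pts[1]-pts[2]-pts[3]); print('yaw',np.arctan2(d[1],d[0]),np.linalg.norm(d)/2, np.linalg.norm(pts[0]-pts[1]))
print('cap',atz(c,255+175/6,105+203/6,78)); print('base ring',atz(c,255+160/6,105+148/6,45))
E
```

```text
[[479.6 154. ]
 [477.  134.9]
 [379.  153.8]
 [383.3 172.7]]
ctr [429.71074945 153.84381476]
yaw -0.19087010755405157 98.90934920052459 19.216810902677608
cap [457.01015822 -21.26087953  78.        ]
base ring [462.87020464 -20.77482276  45.        ]
```

View pics/w2p.png

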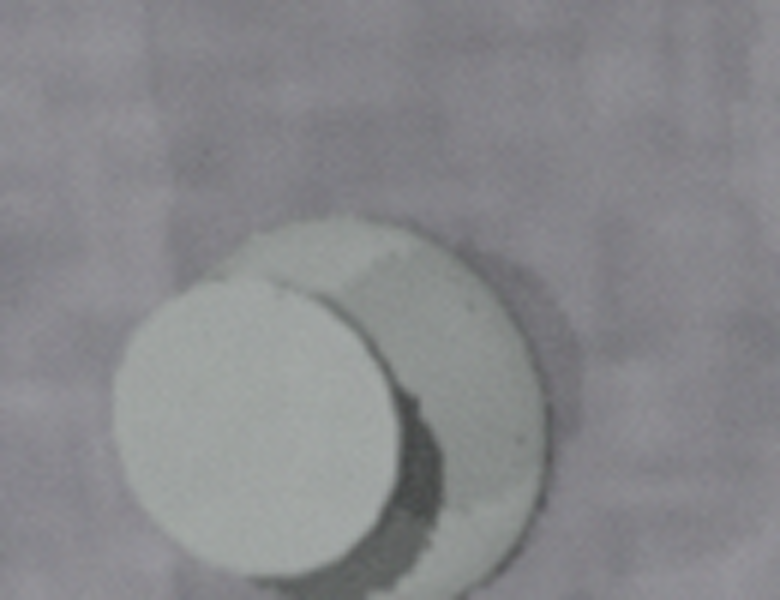

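View pics/w2r.png

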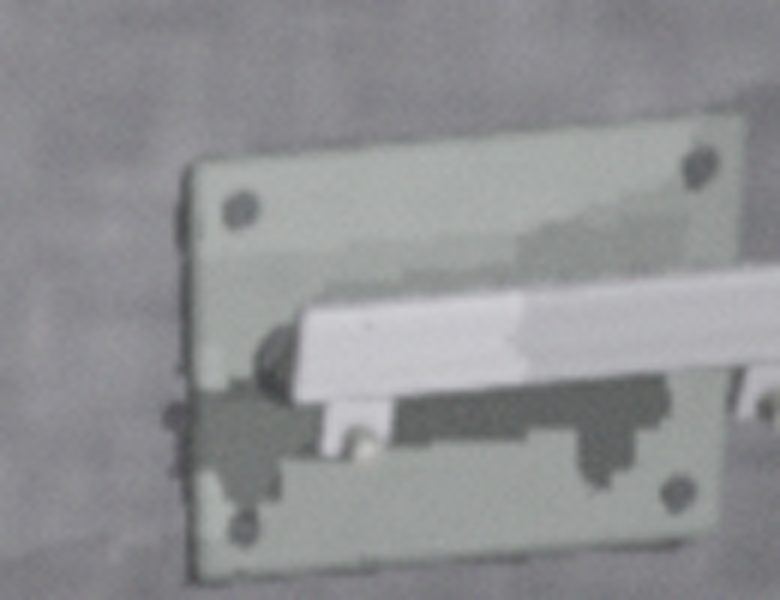

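```bash
python3 - <<'E'
from h import *
z=np.load('w2.npz'); c=(z['K'],z['p'],z['M'])
im=cv2.imread('pics/w2.png'); crop(im,330,40,120,60,6,'pics/w2r2.png')
print('plinth',atz(c,110+257/6,20+427/6,70))
r=lambda u,v,h:atz(c,290+u/6,10+v/6,h)
ru=[r(303,310,73.4),r(880,260,73.4)];rl=[r(868,352,66.6),r(297,402,66.6)]
print(np.round(ru,1),np.round(rl,1),'ctr',np.mean(ru+rl,0))
d=ru[0]-ru[1];print('yaw',np.arctan2(-d[0],d[1]),np.linalg.norm(d)); d=rl[1]-rl[0];print(np.arctan2(-d[0],d[1]),np.linalg.norm(d))
f=[r(*p,10) for p in [(190,163),(743,115),(715,532),(197,578)]];print(np.round(f,1),np.mean(f,0))
d=f[0]-f[1];print(np.arctan2(-d[0],d[1]));d=f[3]-f[2];print(np.arctan2(-d[0],d[1]))
d=f[0]-f[3];print(np.arctan2(d[1],d[0]));d=f[1]-f[2];print(np.arctan2(d[1],d[0]))
print('bottle cap', atz(c,424/1.5,341/1.5,78))
# IK checks
def o(x,y,zz): return R.from_matrix(np.column_stack([x,y,zz])).as_euler('xyz')
yaw=.1
E
```

```text
plinth [607.79429216 117.37512021  70.        ]
[[ 635.4  -73.6   73.4]
 [ 642.9 -167.9   73.4]] [[ 629.1 -172.1   66.6]
 [ 621.3  -75.5   66.6]] ctr [ 632.16550036 -122.25583835   70.        ]
yaw 0.07861421520921315 94.53100300263792
0.08072622087940888 96.85764407893348
[[ 665.7  -65.2   10. ]
 [ 673.7 -170.3   10. ]
 [ 597.4 -176.9   10. ]
 [ 588.5  -71.8   10. ]] [ 631.34085428 -121.05654217   10.        ]
0.07668359942944493
0.08433779437313796
0.08453117288374186
0.08696941330970487
bottle cap [456.38744122 -20.25507654  78.        ]
```

View pics/w2r2.png

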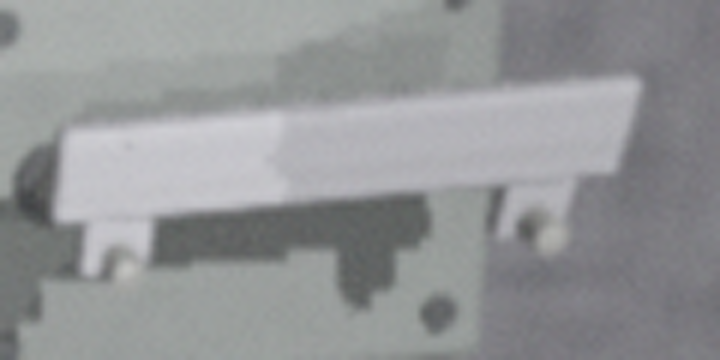

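```bash
python3 - <<'E'
from h import *
for n,y in [('r',-120),('p',117)]:
    bot.movel([570,y,170],max_speed=250); bot.dwell(.2)
    c=cam('wrist'); im=imaging.capture('wrist')
    np.savez(f'w3{n}.npz',K=c[0],p=c[1],M=c[2]); cv2.imwrite(f'pics/w3{n}.png',im)
    crop(im,130,0,260,200,3,f'pics/w3{n}b.png')
    print(bot.get_state()['t'],bot.get_state()['tcp_pos'])
E
```

```text
4.0667 [ 570.37444601 -119.0911882   171.08087699]Traceback (most recent call last):
  File "<stdin>", line 3, in <module>
bench.IKError: the arm cannot follow that straight line within its joint ranges
```

View pics/w3rb.png

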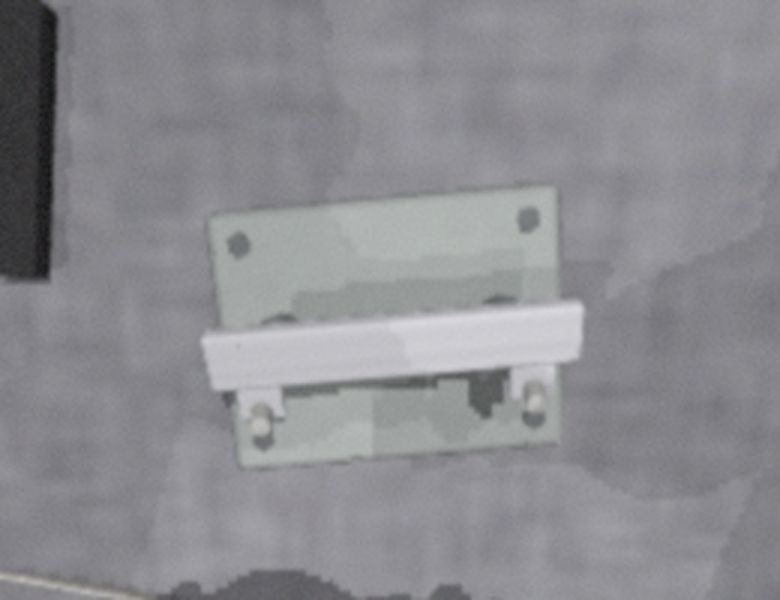

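Rail corners in the crop are (203,338), (582,303), (578,357) and (213,389), and the foot corners are clear too. The straight line to the plinth exceeds the joint ranges, so I'll check IK for the planned poses.

```bash
cat >> h.py <<'E'
RY=.083
def frame(x,z):
    x=np.array(x,float);z=np.array(z,float);x/=np.linalg.norm(x);z/=np.linalg.norm(z)
    return R.from_matrix(np.column_stack([x,np.cross(z,x),z]))
def rest(yaw=RY,t=np.radians(25)):
    ex=np.array([np.cos(yaw),np.sin(yaw),0]);ey=np.array([-np.sin(yaw),np.cos(yaw),0]);ez=np.array([0,0,1.])
    n=-np.sin(t)*ex+np.cos(t)*ez; up=np.cos(t)*ex+np.sin(t)*ez
    return ey,up,n
E
python3 - <<'E'
from h import *
z=np.load('w3r.npz'); c=(z['K'],z['p'],z['M'])
r=lambda u,v,h:atz(c,130+u/3,v/3,h)
q=[r(203,336,73.4),r(583,302,73.4),r(578,358,66.6),r(213,390,66.6)];print(np.round(q,1),np.mean(q,0))
f=[r(208,214,10),r(557,186,10),r(559,442,10),r(240,467,10)];print(np.round(f,1),np.mean(f,0))
for g in (q,f):
  for a,b in ((0,1),(3,2)):
    d=g[a]-g[b];print(np.arctan2(-d[0],d[1]),np.linalg.norm(d))
ey,up,n=rest()
C=np.array([631,-120,70.])
for s in (1,-1):
  o=frame(s*ey,-n).as_euler('xyz')
  for h in (5,80): print('rest',s,h,solve_ik(C+n*h,o))
for yaw in (-.19,np.pi-.19,): 
  for h in (2,150): print('scale',yaw,solve_ik([430,154,h],[np.pi,0,yaw]))
for yaw in (0,np.pi/2,-np.pi/2):
  print('bottle',yaw,solve_ik([457,-21,14],[np.pi,0,yaw]),solve_ik([607,118,84],[np.pi,0,yaw]),solve_ik([607,118,200],[np.pi,0,yaw]),)
print('plinth view',solve_ik([540,117,180],[np.pi,0,0]),solve_ik([570,117,180],[np.pi,0,.3]))
print(bot.get_state()['qpos'])
E
```

```text
[[ 635.7  -74.8   73.4]
 [ 643.9 -168.5   73.4]
 [ 629.8 -169.5   66.6]
 [ 621.6  -75.3   66.6]] [ 632.75920472 -122.03653721   70.        ]
[[ 666.6  -66.9   10. ]
 [ 674.4 -171.5   10. ]
 [ 597.6 -176.8   10. ]
 [ 589.2  -72.8   10. ]] [ 631.95364479 -122.00410011   10.        ]
0.08681189620651619 93.99897251338528
0.08668187150897884 94.56155366768448
0.07493343900630797 104.90002074957478
0.07978588597515636 104.35048827522739
rest 1 5 [-0.39800262  0.42354674 -0.63438422  0.12086396  0.19679995  1.12898987]
rest 1 80 [-0.42833339  0.27181891 -0.63644873  0.2762911   0.20830746  1.10034094]
rest -1 5 [-0.39800262  0.42354674 -0.63438422  0.12086396  0.19679995 -2.01260278]
rest -1 80 [-0.42833339  0.27181891 -0.63644873  0.2762911   0.20830746 -2.04125171]
scale -0.19 [ 0.18206171  0.46455121 -0.70262336  0.40362176  0.         -2.76953094]
scale -0.19 [ 0.18206171  0.23407654 -0.54829662  0.78842316  0.         -2.76953094]
scale 2.951592653589793 [ 0.18206171  0.46455121 -0.70262336  0.40362176  0.          0.37206171]
scale 2.951592653589793 [ 0.18206171  0.23407654 -0.548296
[... 326 characters left out ...]
9229801  0.43537589  0.          1.363294  ] [ 0.07269718  0.57669469 -0.19632232  0.79777932  0.          1.6434935 ] [ 0.07269718  0.4732863  -0.05047208  1.04703794  0.          1.6434935 ]
bottle -1.5707963267948966 [-0.20750233  0.44312243 -0.69229801  0.43537589  0.         -1.77829866] [ 0.07269718  0.57669469 -0.19632232  0.79777932  0.         -1.49809915] [ 0.07269718  0.4732863  -0.05047208  1.04703794  0.         -1.49809915]
plinth view [ 0.07976601  0.37004178 -0.26611542  0.93463912  0.         -3.06182664] [ 0.07562572  0.42201457 -0.18585218  0.96292958  0.          2.91721837]
[-3.32550582e-01  4.29710474e-01 -1.98119164e-01  9.41400478e-01
  1.15409542e-04  2.80751543e+00]
```

```bash
python3 - <<'E'
from h import *
yaw=np.pi-.191; o=[np.pi,0,yaw]
bot.grip(0.55)
bot.move_ptp([429.7,153.8,110],o)
hit=bot.movel([429.7,153.8,1.5],max_speed=90,threshold=8)
s=bot.get_state();print(hit,s['tcp_pos'],s['contact_force'],s['t'])
bot.grip(0.0,effort=35)
s=bot.get_state();print(s['opening'],s['tcp_pos'],s['contact_force'],s['t'])
bot.movel([429.7,153.8,150],max_speed=150)
s=bot.get_state();print(s['opening'],s['tcp_pos'],s['contact_force'],s['t'])
c=cam('wrist');im=imaging.capture('wrist');np.savez('w4.npz',K=c[0],p=c[1],M=c[2],tcp=s['tcp_pos'],ori=s['orientation'])
cv2.imwrite('pics/w4.png',im);crop(im,0,0,512,384,1.5,'pics/w4b.png')
E
```

```text
False [430.17618218 153.91216859   1.92230749] [ 0.38730007 -0.68250196 -0.6416184 ] 7.975
0.21654810011573342 [430.08558839 153.90199501   2.0844022 ] [-1.55612131  0.63919     6.53419111] 8.3333
0.21661677080240832 [429.01765731 153.64773779 149.19629628] [-0.35049934  0.03985662 -1.09492298] 9.475
```

View pics/w4b.png

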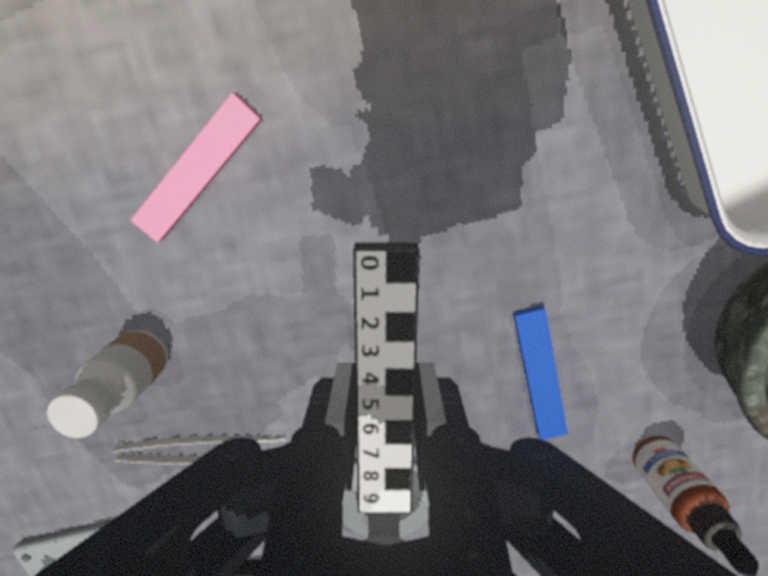

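```bash
python3 - <<'E'
from h import *
z=np.load('w4.npz'); c=(z['K'],z['p'],z['M']); T=R.from_euler('xyz',z['ori']).as_matrix()
h=z['tcp'][2]+6
for u,v in [(355,250),(418,250),(358,512),(411,512)]:
    print(np.round(T.T@(atz(c,u/1.5,v/1.5,h)-z['tcp']),1))
# dry-run of path
ey,up,n=rest(.083)
o=frame(ey,-n).as_euler('xyz');print(o)
E
```

```text
[49.7 -8.8 -5.9]
[49.7 10.  -5.9]
[-48.7  -9.8  -6.1]
[-48.7   9.6  -6.1]
[2.70526034 0.         1.65379633]
```

Bar is centred in the jaws (offset +0.5 mm) and the wrist camera agrees with the kinematics. I'll go to a hover over the rail.

```bash
python3 - <<'E'
from h import *
ey,up,n=rest(.083); o=frame(ey,-n).as_euler('xyz')
C=np.array([632,-122,70.])+up*1.5
bot.move_ptp(C+n*110,o)
bot.movel(C+n*25,max_speed=120); bot.dwell(.2)
s=bot.get_state();print(s['t'],s['tcp_pos'],C+n*25,s['orientation'],o)
c=cam('wrist');im=imaging.capture('wrist');np.savez('w5.npz',K=c[0],p=c[1],M=c[2],tcp=s['tcp_pos'],ori=s['orientation'])
cv2.imwrite('pics/w5.png',im);crop(im,0,0,512,384,1.5,'pics/w5b.png')
a=imaging.capture('scene');cv2.imwrite('pics/s5.png',a);crop(a,210,110,90,70,8,'pics/s5b.png')
a=imaging.capture('side');cv2.imwrite('pics/d5.png',a);crop(a,190,140,90,70,8,'pics/d5b.png')
E
```

```text
11.7917 [ 623.17764128 -123.04245824   94.25856112] [ 622.82569699 -122.76322056   93.29162207] [2.70398612e+00 7.20370012e-04 1.65364184e+00] [2.70526034 0.         1.65379633]
```

View pics/w5b.png

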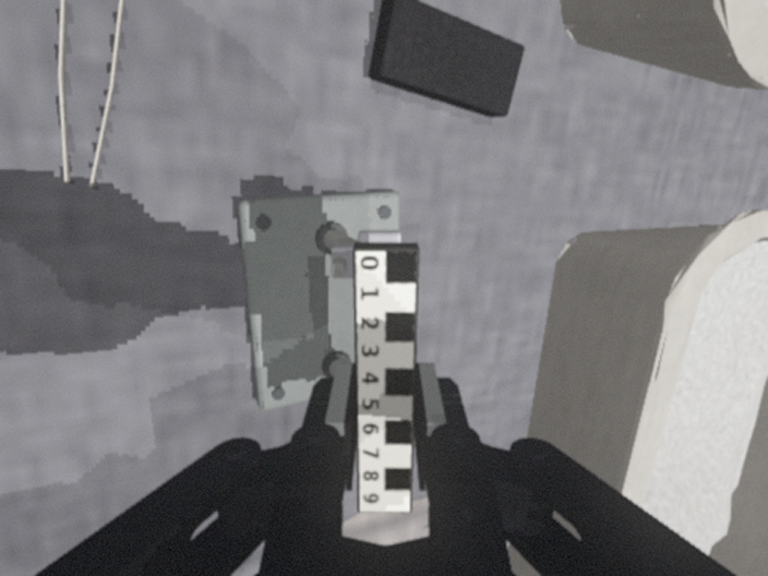

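View pics/s5b.png

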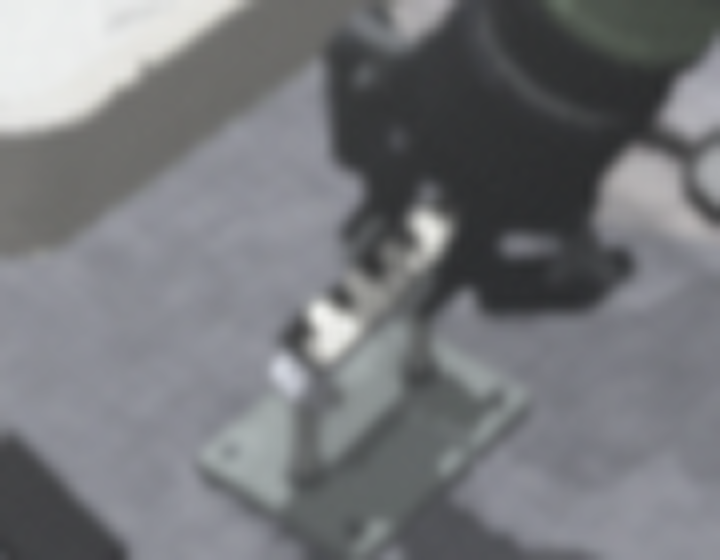

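View pics/d5b.png

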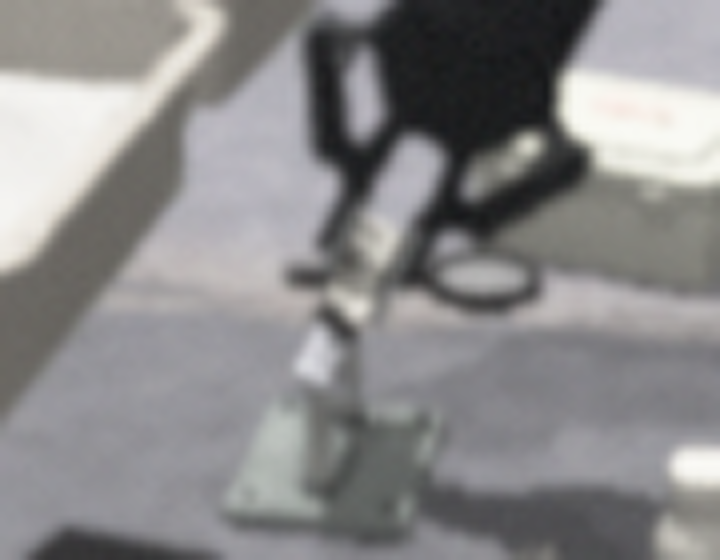

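```bash
python3 - <<'E'
from h import *
im=cv2.imread('pics/w5.png');crop(im,200,120,110,80,7,'pics/w5c.png')
z=np.load('w5.npz'); c=(z['K'],z['p'],z['M'])
ey,up,n=rest(.083);C=np.array([632,-122,70.])
for a,b in [(48,8),(48,-8)]:
    p=proj(c,C+ey*a+up*b);print(p,(p-[200,120])*7)
ps=proj(c,C+ey*36-up*14+n*7);print('pin top',ps,(ps-[200,120])*7)
E
```

```text
[267.56916475 154.83130972] [472.98415323 243.81916801]
[238.13685349 154.87687696] [266.95797446 244.13813869]
pin top [226.67047133 179.74556975] [186.69329931 418.21898827]
```

View pics/w5c.png

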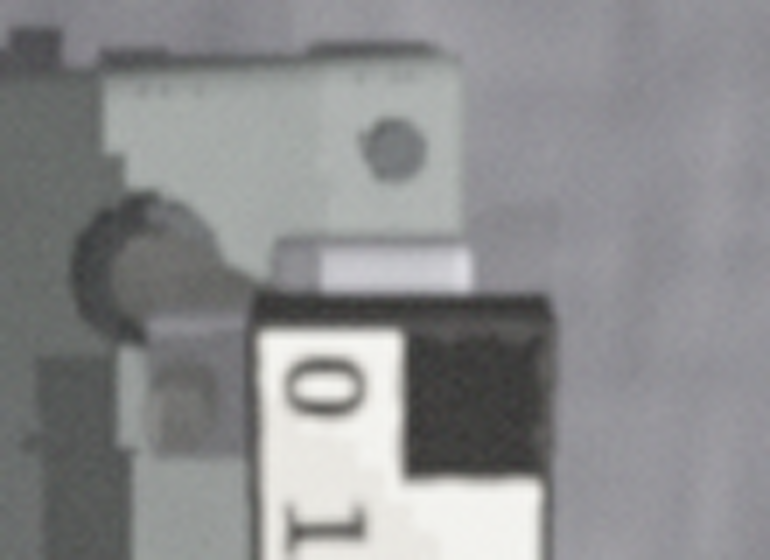

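The rail end matches the prediction to about 0.5 mm. Lowering with contact stop.

```bash
python3 - <<'E'
from h import *
ey,up,n=rest(.083); C=np.array([632,-122,70.])+up*1.5
bot.movel(C+n*6,max_speed=60)
hit=bot.movel(C+n*-2,max_speed=12,threshold=4)
s=bot.get_state();d=s['tcp_pos']-C;print(hit,s['t'],'n',d@n,'up',d@up,'y',d@ey,s['contact_force'])
bot.grip(0.42); bot.dwell(.2)
s=bot.get_state();d=s['tcp_pos']-C;print(s['t'],s['opening'],'n',d@n,'up',d@up,s['contact_force'])
bot.movel(s['tcp_pos']+n*60,max_speed=120)
bot.dwell(.2)
c=cam('wrist');im=imaging.capture('wrist');np.savez('w6.npz',K=c[0],p=c[1],M=c[2])
cv2.imwrite('pics/w6.png',im);crop(im,0,0,512,384,1.5,'pics/w6b.png')
print(bot.get_state()['t'])
E
```

```text
True 12.85 n 2.050385418519325 up 0.25568523208263855 y -0.1353655006221949 [-2.12756659 -0.44572758  4.21481807]
13.3583 0.4198347621245629 n 1.3332088987767416 up -1.2134537212173009 [0.12267618 0.21950508 0.57607899]
14.2583
```

View pics/w6b.png

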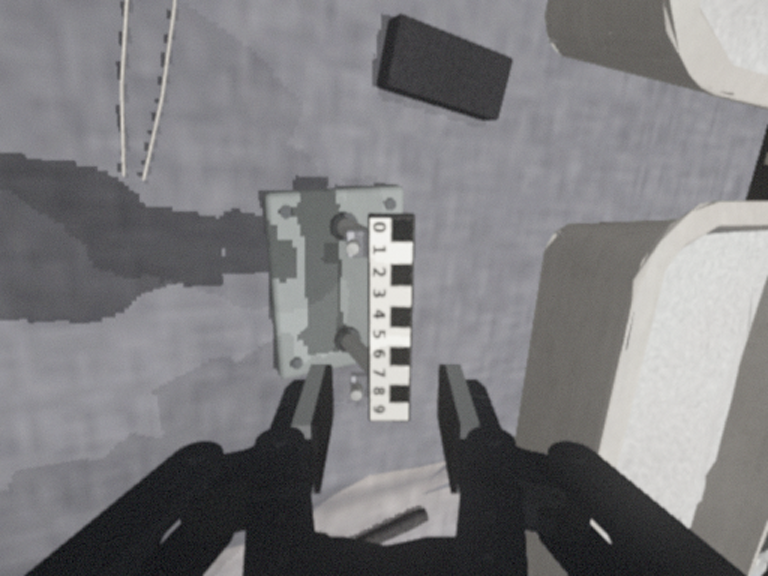

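Bar lies flat on the rail, clear above both pins (pins at (352,247) and (356,390), bar edge at x≈370). Next, the bottle.

```bash
python3 - <<'E'
from h import *
z=np.load('w6.npz'); c=(z['K'],z['p'],z['M'])
ey,up,n=rest(.083);C=np.array([632,-122,70.])
for a,b in [(50,10),(50,-10),(-50,-10),(-50,10)]: print(proj(c,C+ey*a+up*b+n*8)*1.5)
bot.grip(0.75)
s=bot.get_state(); bot.movel(s['tcp_pos']+n*60,max_speed=200)
o=[np.pi,0,.45]
bot.move_ptp([457,-21,150],o)
hit=bot.movel([457,-21,13],max_speed=110,threshold=8)
s=bot.get_state();print(hit,s['t'],s['tcp_pos'],s['contact_force'])
bot.grip(0.0,effort=30)
s=bot.get_state();print(s['t'],s['opening'],s['tcp_pos'],s['contact_force'])
E
```

```text
[410.6736002  216.45988524]
[362.58682321 216.53193252]
[366.15767166 422.0990826 ]
[407.41725109 422.09505443]
False 17.75 [457.55224618 -21.10945124  13.51402685] [0.45865717 0.37610608 1.41219557]
18.1083 0.4143241637812114 [457.43907493 -21.11029829  13.55057479] [-0.44427017 -0.55220342  7.45434909]
```

```bash
python3 - <<'E'
from h import *
bot.movel([457,-21,190],max_speed=180)
bot.move_ptp([607.3,117.5,170],[np.pi,0,.45])
bot.movel([607.3,117.5,100],max_speed=100); bot.dwell(.2)
s=bot.get_state();print(s['t'],s['tcp_pos'],s['opening'],s['contact_force'])
a=imaging.capture('scene');cv2.imwrite('pics/s7.png',a);crop(a,150,140,100,100,6,'pics/s7b.png')
a=imaging.capture('side');cv2.imwrite('pics/d7.png',a);crop(a,170,140,110,110,5,'pics/d7b.png')
E
```

```text
21.125 [607.86598021 117.58955059 100.82718961] 0.4125398239483919 [ 0.60897979  0.78417432 -0.86021158]
```

View pics/s7b.png

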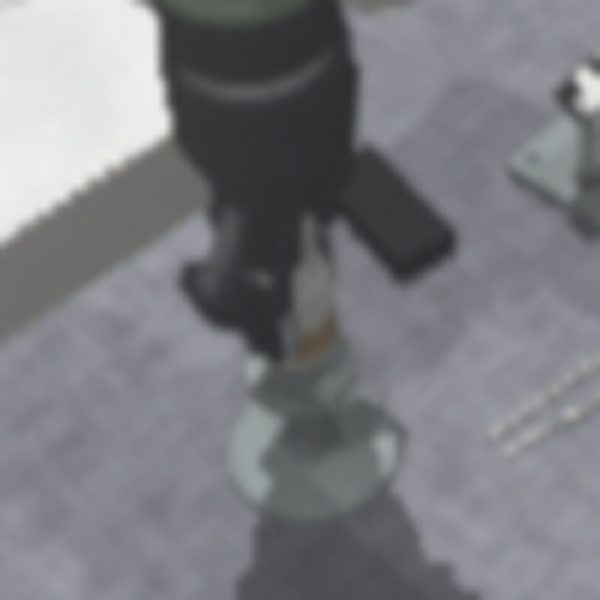

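View pics/d7b.png

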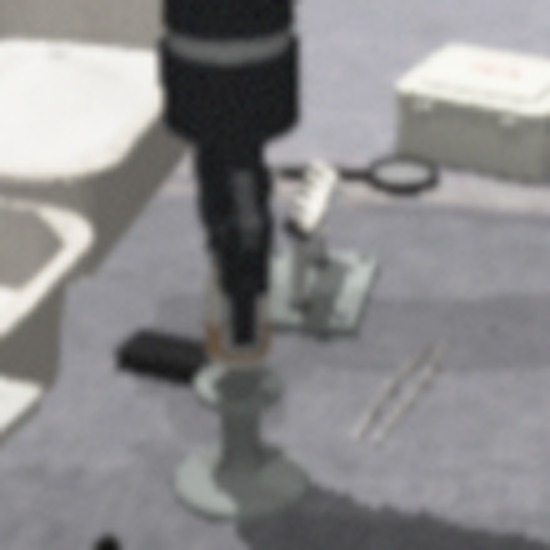

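Bottle is held upright above the plinth and looks centred (side crop: bottle x≈238, top disc x≈238). I'll lower, release and check.

```bash
python3 - <<'E'
from h import *
P=np.array([607.3,117.5,0])
bot.movel(P+[0,0,89],max_speed=60)
hit=bot.movel(P+[0,0,79],max_speed=12,threshold=4)
s=bot.get_state();print(hit,s['t'],s['tcp_pos'],s['contact_force'])
bot.grip(0.68); bot.dwell(.2)
bot.movel(s['tcp_pos']+[0,0,95],max_speed=150)
bot.movel([500,80,230],max_speed=250); bot.dwell(.2)
c=cam('wrist');im=imaging.capture('wrist');np.savez('w8.npz',K=c[0],p=c[1],M=c[2])
cv2.imwrite('pics/w8.png',im);crop(im,0,0,512,384,1.5,'pics/w8b.png')
a=imaging.capture('side');crop(a,190,140,110,110,5,'pics/d8b.png')
a=imaging.capture('scene');cv2.imwrite('pics/s8.png',a);crop(a,170,130,100,100,6,'pics/s8b.png')
print(bot.get_state()['t'])
E
```

```text
True 22.1 [607.39005729 117.51522762  83.59996427] [0.61493058 0.06092756 4.52655242]
24.4417
```

View pics/w8b.png

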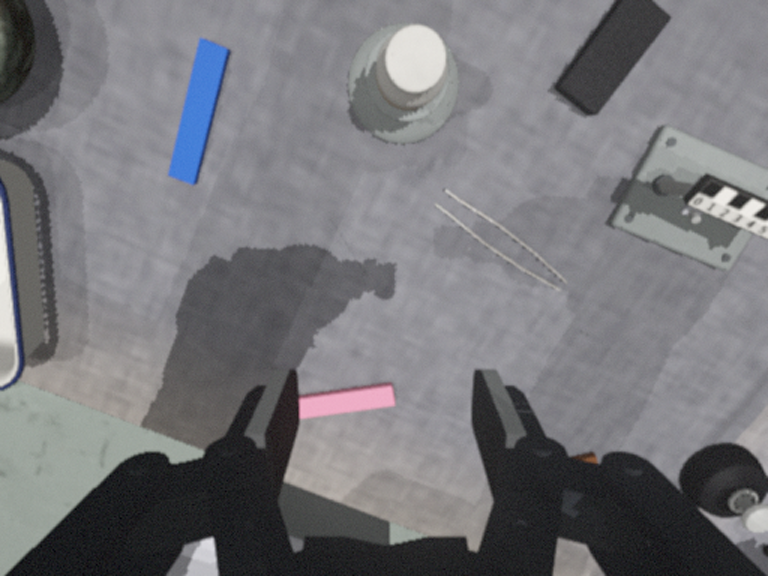

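View pics/d8b.png

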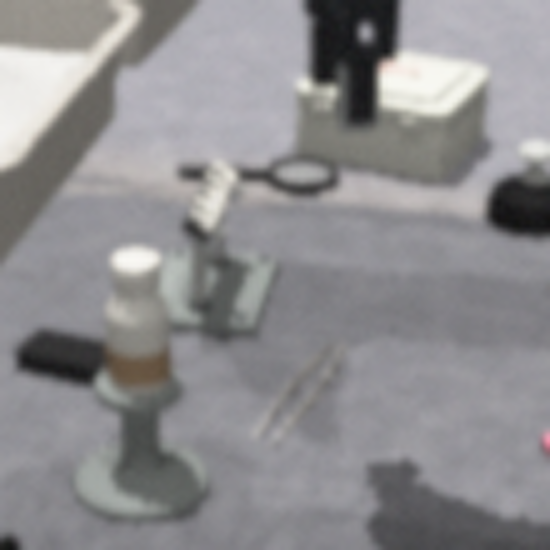

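View pics/s8b.png

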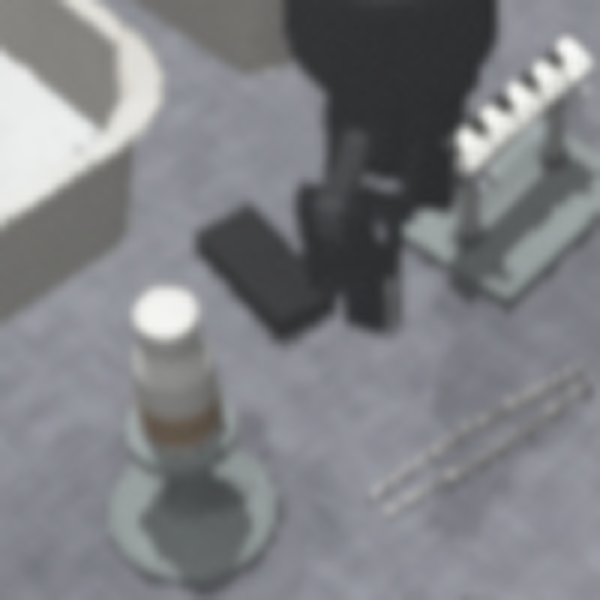

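Bottle stands centred on the plinth, scale on the rail. Next I'll locate the plunger up close.

```bash
python3 - <<'E'
from h import *
bot.grip(0.0)
bot.move_ptp([380,-300,200],[np.pi,0,0.0+.3])
bot.dwell(.2)
c=cam('wrist');im=imaging.capture('wrist');np.savez('w9.npz',K=c[0],p=c[1],M=c[2])
cv2.imwrite('pics/w9.png',im);crop(im,0,0,512,384,1.5,'pics/w9b.png')
print(bot.get_state()['t'])
for X in ([427,-304,60],[427,-296,60]): print(proj(c,X)*1.5)
E
```

```text
26.7583
[416.11823606 200.96612848]
[403.3460386  196.94932781]
```

View pics/w9b.png

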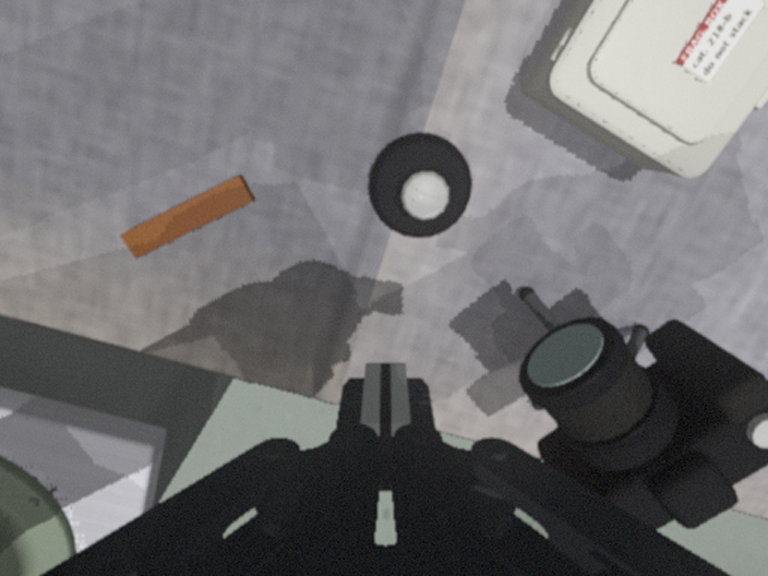

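```bash
python3 - <<'E'
from h import *
z=np.load('w9.npz');c=(z['K'],z['p'],z['M'])
print('plunger',atz(c,425.5/1.5,194/1.5,60))
print('lens',[atz(c,530/1.5,350/1.5,h) for h in (0,60,120,160)])
s=cam('scene');im=cv2.imread('pics/s8.png');im0=cv2.imread('pics/side0.png');crop(im0,270,110,90,90,6,'pics/t.png')
E
```

```text
plunger [ 432.5400997  -308.01461597   60.        ]
lens [array([ 334.04487437, -435.53334422,    0.        ]), array([ 356.23086953, -407.27397649,   60.        ]), array([ 378.41686469, -379.01460877,  120.        ]), array([ 393.20752813, -360.17503028,  160.        ])]
```

View pics/t.png

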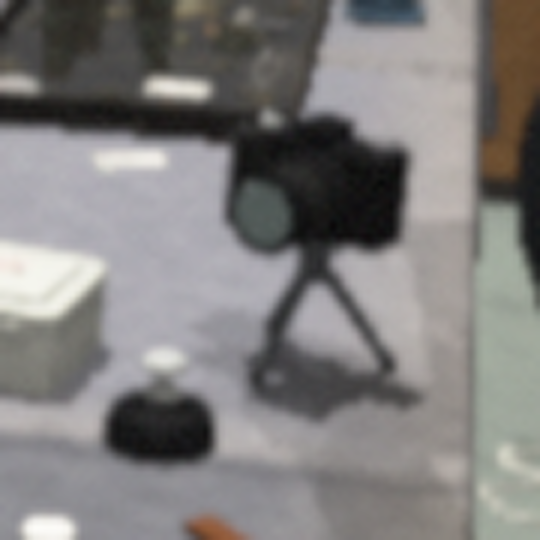

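```bash
python3 - <<'E'
from h import *
z=np.load('w9.npz');c=(z['K'],z['p'],z['M']);d=cam('side')
def tri(r1,r2):
    (p,a),(q,b)=r1,r2; A=np.column_stack([a,-b]); t=np.linalg.lstsq(A,q-p,rcond=None)[0]; return (p+a*t[0]+q+b*t[1])/2, np.linalg.norm(p+a*t[0]-q-b*t[1])
print(tri(ray(c,565/1.5,355/1.5),ray(d,270+262/6,110+215/6)))
print(tri(ray(c,640/1.5,335/1.5),ray(d,270+388/6,110+368/6)))
for yaw in (-1.2,-.6,.3,.9,1.57,2.2): print(yaw,solve_ik([432,-307,130],[np.pi,0,yaw]),solve_ik([432,-307,47],[np.pi,0,yaw]) is not None)
E
```

```text
(array([ 381.7935466 , -396.95145751,  121.15667819]), np.float64(0.3959806880810663))
(array([ 322.27403094, -567.85692957,  -59.65403864]), np.float64(67.63720662300659))
-1.2 [-0.75716159  0.38131118 -0.39234343  0.79714172  0.         -2.69875425] True
-0.6 [-0.75716159  0.38131118 -0.39234343  0.79714172  0.          2.98443106] True
0.3 [-0.75716159  0.38131118 -0.39234343  0.79714172  0.          2.08443106] True
0.9 [-0.75716159  0.38131118 -0.39234343  0.79714172  0.          1.48443106] True
1.57 [-0.75716159  0.38131118 -0.39234343  0.79714172  0.          0.81443106] True
2.2 [-0.75716159  0.38131118 -0.39234343  0.79714172  0.          0.18443106] True
```

The shutter camera's lens is at about (382,-397,121), roughly 100 mm from the plunger. I'll press with yaw 1.06, which keeps the hand's slim side toward it.

```bash
python3 - <<'E'
from h import *
o=[np.pi,0,1.06]
bot.move_ptp([432,-307.5,160],o)
bot.movel([432,-307.5,68],max_speed=90)
bot.dwell(.1)
s=bot.get_state();print(s['t'],s['tcp_pos'],s['contact_force'])
hit=bot.movel([432,-307.5,44],max_speed=25,threshold=14)
s=bot.get_state();print(hit,s['t'],s['tcp_pos'],s['contact_force'])
a=imaging.capture('side');crop(a,270,110,90,90,6,'pics/t2.png')
bot.dwell(.3)
s=bot.get_state();print(s['t'],s['tcp_pos'],s['contact_force'])
E
```

```text
28.7417 [ 432.40889863 -307.88020777   68.63319437] [-0.21025496 -0.26651577  0.00097832]
True 29.5333 [ 432.25659364 -307.71817571   47.79766045] [-1.17598482  1.02915469  7.13934251]
29.8833 [ 432.24678099 -307.71888798   47.78450928] [-1.73483644  1.35198037  7.5650657 ]
```

View pics/t2.png

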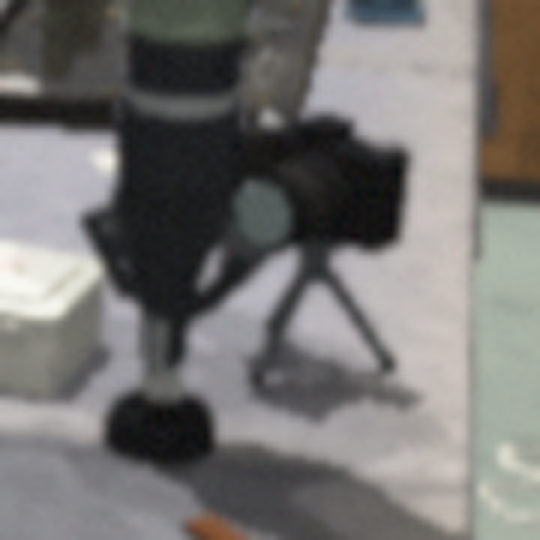

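Plunger is down: z 47.8 at 7.5 N. A little extra push for certainty, then release and check.

```bash
python3 - <<'E'
from h import *
bot.movel([432,-307.5,45.5],max_speed=15,threshold=15); bot.dwell(.2)
s=bot.get_state();print(s['t'],s['tcp_pos'],s['contact_force'])
bot.movel([432,-307.5,160],max_speed=100)
bot.movel([400,-270,230],max_speed=150); bot.dwell(.4)
for n,b in [('scene',(170,110,200,150,4)),('side',(180,110,160,120,5))]:
    a=imaging.capture(n);crop(a,*b,f'pics/f_{n}.png')
print(bot.get_state()['t'],bot.get_state()['contact_force'])
E
```

```text
30.2917 [ 432.26103222 -307.7325558    47.75785139] [-0.93625191  0.61358149 10.53020751]
32.7833 [-0.41543255  0.27954136  0.00414199]
```

View pics/f_scene.png

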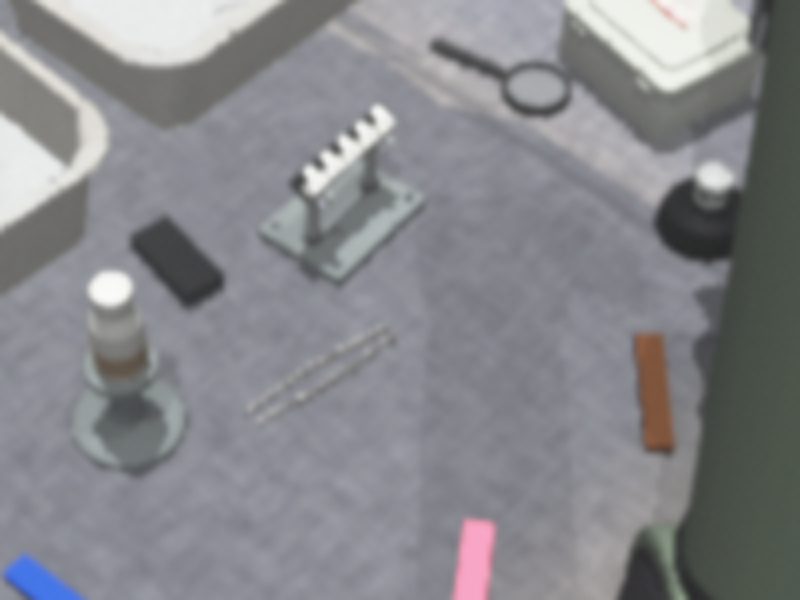

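View pics/f_side.png

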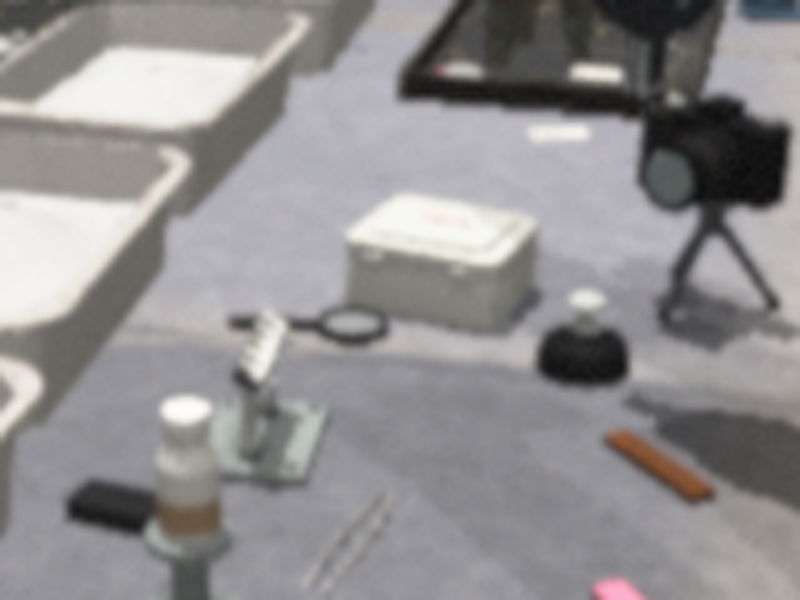

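Final views show the bottle upright on the plinth, the scale on the sloped rail and the plunger up. Nothing else has moved and the arm touches nothing, so I'm handing in.

```bash
python3 -c "
from bench import bot
bot.sign_off()"
```

```text
the job is handed in; nothing more can be done
```

The job is done and handed in at about 33 s of the 64 s allowed; the sign-off gave no verdict.

- **Photo scale:** It lies face up and flat on the sloped rail, clear above both stop pins. The wrist picture after release put it about 1.5 mm up-slope of the rail's middle.
- **Sample bottle:** It stands upright on the plinth. It looked centred in all three cameras, but I did not compute its final offset.
- **Shutter release:** After both were let go, I pressed the plunger to its stop. The fingertips stopped at z = 47.8 mm, 12.2 mm below the plunger's 60 mm rest height. They gained no depth when I pushed from 7.5 N to 10.5 N. The last pictures show it sprung back up.
- **Other items:** Foam block, tweezers and hand lens look unmoved in the last pictures. The dropper bottle was outside those crops, but the arm never went near it.

**Disagreement:** The fixed cameras differed from the wrist camera by 5–12 mm on the rest, plinth and plunger positions. I used the wrist values, which matched the rail to about 0.5 mm at the hover check.

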